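# Vent the thermal cycler: lever its catch off, hold the sprung lid at the pointer

### The arm

A 6-joint arm with a two-finger parallel gripper is mounted at the origin on the work surface. World frame = base frame: x ahead of the robot, y to its left, z up, the work surface at z = 0. Lengths are in m, angles in rad, forces in N, time in s.
With the tool pointing down it reaches from about 0.325 to 0.85 m from the base axis. Payload 4.4 kg.
Tool frame: the origin (TCP) lies midway between the tips of the shut fingers; the grasp point (between the pads) lies 19 mm behind it; y points along the fingers, x is the direction in which the jaws open and shut, and the axes are right-handed (so a half turn about y gives the same grasp; the last joint's range is limited). The gripper opens to 94 mm and grips with 3 to 60 N. Pads are 16 mm wide; open, the fingers measure 119 mm over their backs; the gripper's body (75 mm by 177 mm) begins 78 mm behind the grasp point.
Start: joints at [-1.355, 0.207, 1.542, -0, 1.393, -0.15], TCP at [0.206, -0.537, 0.205] pointing down, gripper open.
Joint ranges: [-2.73, 2.73], [-0.86, 2.22], [0.23, 2.46], [-1.11, 4.25], [0.08, 2.63], [-2.82, 2.82]. Speed limits (rad/s): [2.79, 2.79, 3.14, 3.14, 3.14, 3.14].

### API

Orientations are given as [roll, pitch, yaw] about the fixed x, y, z axes, in that order (R = Rz(yaw) Ry(pitch) Rx(roll)).
In Python, from rig import bot gives the robot as it stands.
- The arm moves only by the tool send_rows, never from a script. Its argument "moves" is a list of rows, each a list of 4 numbers: the shift along the tool's x, y, z scaled (see below), then the turn about the tool's y scaled (see below). A call has 1 to 8 rows; each row is the pose to reach, as a shift and turn from the pose commanded when the call began, along the tool's axes at that moment; what a row does not reach only later rows make up. The controller multiplies each number of a shift by 0.4 m and each number of a turn by 0.5 rad. A row lasts 1/10 s, in which the tool goes at most 50 mm and 8.59 degrees, less where a joint would pass 70% of its speed; a pose out of reach is approached as far as the arm can. A call with a number of a shift or a turn outside -1 to 1 is refused whole. A call with a gripper value outside its range is refused whole. "fingers" is the opening, from 0 (shut) to 1 (fully open), set as the call begins (left out, the last holds). The fingers move at their own pace and stop on an object; "force" is the grip in N (left out, the last holds). Time passes only in rows, so rows that repeat a pose let the fingers close. It gives the time, the measured TCP pose, the force and the opening at its end, in the units of the state.
- bot.observe(): the state, without advancing time (a new reading comes with each control period).
- bot.capture(name): name is "scene" or "top" or "wrist"; returns the picture (420x560x3 uint8, red, green, blue); there is no depth.
- bot.camera_model(name): a dict with "vfov" (degrees; the focal length in pixels is half the picture's height over the tangent of half this angle, whatever the lens; pixels are square), "cx", "cy" (the principal point, pixels), "cam_to_world" (4x4, takes a point from camera to world coordinates). Camera axes: x right, y down, z forward; pixel columns grow to the right and rows downward; lengths in m; the calibration is good to about 2 mm. A picture is of the moment at which its call begins: read the wrist's pose just before it. camera_model takes no time and is no camera call; for the wrist camera it gives the pose at the moment of the call.
- bot.sign_off(): hands the job in, once; it reports no verdict.
The state is a dict: "clock": time; "joint_positions": joint angles; "qd": joint speeds; "effort": joint torques, N m; "eef_pos": TCP position; "tool_rot": TCP orientation; "force": force on the tool from outside, world axes, zero at the start; "ft_torque": the same for the moment, N m; "grip_width": opening from 0.0 (shut) to 1.0 (fully open).
Only numpy, scipy, OpenCV 4.12 (cv2) and the standard library are available. Lean on these libraries where they do the work, as an engineer would, in place of code of your own. Each camera call takes 0.05 s, during which the arm holds its last target. There are 200 camera calls.

### The job

Take the small pry lever out of its stand and use its blade, not the gripper itself, to lever the stiff catch at the front of the thermal cycler well forward so that it no longer locks the lid, then stand the lever back upright in its stand and let go of it. Then lift the sprung lid by its bar and hold it half open in line with the pointer arm at the machine's side; the spring would shut it, so finish while still holding the lid there, without the lever. Leave the pointer and the tube rack, tip box and bottle where they are.

Things in the scene. Friction and masses are not known exactly. Their poses are not given: they have to be found in the camera images.
- lever_grip (a point): loose pry lever, about 90 g, upright in its stand. Point: centre of its black square handle (22 x 22 mm, 52 mm tall), z up along the handle. The underside of its 36 x 36 x 6 mm flange, 32 mm below the point, rests on the stand; under it a flat steel blade, 50 mm long, 4 mm thick along x, 12 mm wide along y.
- lever_tip (a point): end of the pry lever's blade, on its centre line, 82 mm below lever_grip; same axes
- stand_seat (a point): middle of the flat top of the lever's fixed white stand (100 x 100 mm, 66 mm tall), which has a square hole 25 x 25 mm there, about 60 mm deep; z up. The lever's blade hangs in the hole and its flange rests on the top, so that lever_grip is 32 mm above this point.
- lid_hinge (a point): thermal cycler, a fixed beige machine 250 x 250 mm with a hinged lid. Fixed point on the lid's hinge line, 110 mm above the work surface, mid-width, near the machine's back. x points from its front (robot side) to its back, y to its left (along the hinge line), z up. The machine's front face is 232 mm away at -x.
- lid_bar (a point): centre of the lid's grip bar: round steel, 12 mm thick, 100 mm long along y between two posts. Shut, it is at -182, -40, +79 mm (x, y, z) in the frame of lid_hinge, with the same axes; it turns with the lid about the hinge. The bar's centre is 42 mm above the lid's flat top. Raising and holding the 0.5 kg sprung lid takes 5 to 10 N at the bar.
- lid (a joint): lid angle in rad: 0 shut, grows as the front of the lid rises, to 1.2 at most. The spring shuts it when let go.
- pointer_tip (a point): free end of the pointer arm, a dark steel strip 165 mm long at the machine's right side, pivoting on the lid's hinge line 144 mm to the right (-y) of lid_hinge, beside plain tick marks. It stands at the wanted lid angle; x runs along the arm towards the hinge, and the lid is in line when the x axis of lid_bar is parallel to it.
- pointer (a joint): angle of the pointer arm in rad, on the same scale as lid (0 = lid shut): the wanted lid angle, between 0.45 and 0.8
- catch_top (a point): middle of the inner (+x, lid side) top edge of the catch, an upright steel tab 26 mm wide, 6 mm thick, between two guard cheeks 32 mm apart, at the machine's front left. Shut, it is at -240, +75, +55 mm in the frame of lid_hinge. Between tab and lid's raised part is a 16 mm gap, open above; the lip that locks the lid crosses it 41 mm below this point; the lid's flat top is 18 mm below it.
- catch (a joint): catch angle in rad: 0 upright and locking; grows as the tab's top tips forward (-x), away from the lid, to 0.9. It pivots about a line along y, 90 mm below its top; it is stiff (3 to 6 N at the tab, pulled to -x) and stays where it is put. The lid is free from about 0.3; tip it to 0.6 or so.
There are look-alikes about, which are no part of the job. Of the things that look like the part that bears lever_grip, the middle-sized one is meant.

How it is judged:
On the way, in this order (a step that is already met when the one before it is completed fails the run):
1. the catch is tipped forward beyond 0.4 rad by the pry lever, the lid still shut (value of joint catch above 0.4 rad and value of joint lid below 0.1 rad and contact force between lever and catch above 0.3 N), for 0.04 s.
2. the pry lever stands in its stand again, let go, the lid still shut (horizontal distance between lever_grip and stand_seat below 0.015 m and angle between lever_grip's own z axis and vertical below 0.15 rad and z of lever_grip in the frame of stand_seat between 0.022 and 0.04 m and contact force between the fingers and lever below 0.2 N and value of joint lid below 0.1 rad), for 0.2 s.
At the end, for the whole second after the job is handed in: The lid is at rest, held by the gripper's fingers alone, within 0.08 rad (about 4.5 degrees) of the pointer arm; the catch is tipped at least 0.3 rad forward; the pry lever stands upright in its stand within 15 mm of its centre (angle between the x axis of lid_bar and the x axis of pointer_tip, either way round below 0.08 rad and value of joint each of lid, catch above 0.3 rad and contact force between the fingers and lid above 1.5 N and velocity of joint lid between -0.05 and 0.05 rad/s and contact force between each of lever, rack, tipbox, reagent and lid below 0.2 N and horizontal distance between lever_grip and stand_seat below 0.015 m and angle between lever_grip's own z axis and vertical below 0.15 rad and z of lever_grip in the frame of stand_seat between 0.022 and 0.04 m); the arm keeps its last pose, push and grip.
It fails at once if the gripper or arm touches the catch (only the lever may) (contact force between any of the fingers, the arm and catch above 0.5 N).
It fails at once if the pointer arm is moved (distance of pointer_tip from where it was at the start of the episode above 0.01 m).
It fails at once if the tube rack, tip box or bottle is pushed more than 30 mm or tipped over (distance of any of rack, tipbox, reagent from where it was at the start of the episode above 0.03 m or angle between any of rack, tipbox, reagent's own z axis and vertical above 0.5 rad).
It also fails if it takes over 72 s, if anything falls off the work surface, if the arm or the gripper's body presses on something with over 40 N, if the wrist force passes 120 N, or if a joint passes its speed limit or range.

## Working session

There is one attempt and no reset: what is moved stays moved. The work goes in short steps, Python scripts to look and compute and a tool call to move; the robot and the scene stay as the last step left them, time stands still between calls to the robot, and variables do not carry over. Pictures are saved under pics/ and viewed, about 8 in all and at most 12, crops included, and the job is handed in when it is done.

Besides the shell and the picture viewer there is one more tool, called after ">>>" as name(argument=value, ...), one argument or row to a line, values as JSON. send_rows: Moves the arm, as the interface text tells. Its arguments: {"type":"object","properties":{"moves":{"type":"array"},"fingers":{"type":"number"},"force":{"type":"number"}},"required":["moves"]}

```bash
ls; mkdir -p pics; python3 - <<'E'
from rig import bot
import cv2, json, numpy as np
np.set_printoptions(precision=4,suppress=True)
print(bot.observe())
for n in ("scene","top"):
    im=bot.capture(n); cv2.imwrite(f"pics/{n}0.png",im[:,:,::-1])
    print(n,bot.camera_model(n))
E
```

```text
pics
{'clock': 0.0, 'joint_positions': array([-1.3555,  0.2074,  1.5429, -0.    ,  1.3935, -0.1505]), 'qd': array([-0.0002,  0.001 ,  0.0007, -0.0016,  0.0006,  0.0005]), 'effort': array([ -0.0005, -37.088 , -28.1418,   0.0696,   0.0361,  -0.0002]), 'eef_pos': array([ 0.2055, -0.5362,  0.2043]), 'tool_rot': array([-1.5705,  0.0022, -1.205 ]), 'force': array([ 0.46  , -0.8186,  0.7907]), 'ft_torque': array([ 0.0344, -0.0101, -0.0225]), 'grip_width': 1.0007067120519828}
scene {'vfov': 52.63863467087177, 'cx': 277.6155333114072, 'cy': 205.7103446247225, 'cam_to_world': array([[ 0.7896,  0.372 , -0.488 ,  0.9918],
       [ 0.6136, -0.4831,  0.6245, -0.5595],
       [-0.0034, -0.7926, -0.6097,  0.6794],
       [ 0.    ,  0.    ,  0.    ,  1.    ]])}
top {'vfov': 42.160365389570224, 'cx': 293.60141512620373, 'cy': 208.56728779864153, 'cam_to_world': array([[ 0.014 , -0.9824,  0.1864,  0.3241],
       [-0.9999, -0.0124,  0.0097, -0.0108],
       [-0.0072, -0.1865, -0.9824,  1.3133],
       [ 0.    ,  0.    ,  0.    ,  1.    ]])}
```

View pics/scene0.png

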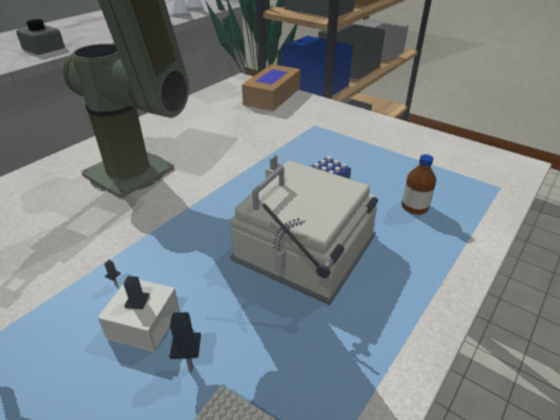

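View pics/top0.png

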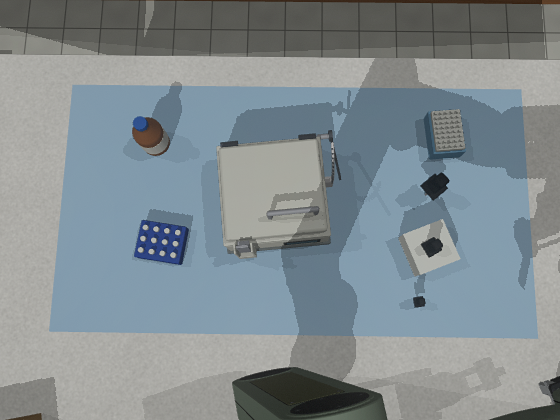

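Scene: the lever in the white stand is at (135,290), with a larger look-alike at (183,335) and a smaller one at (112,270). In the top view they are at (431,247), (435,186) and (419,301). The middle-sized one stands in the stand, which fits the description. I'll confirm that in an enlarged crop, which will also help pick edges.

```bash
cat > h.py <<'E'
import numpy as np, cv2
from scipy.spatial.transform import Rotation as R
np.set_printoptions(precision=4,suppress=True)
def ray(cm,u,v):
    f=210/np.tan(np.radians(cm["vfov"]/2)); T=np.array(cm["cam_to_world"])
    d=T[:3,:3]@np.array([(u-cm["cx"])/f,(v-cm["cy"])/f,1]); return T[:3,3],d/np.linalg.norm(d)
def onz(cm,u,v,z):
    o,d=ray(cm,u,v); return o+d*(z-o[2])/d[2]
def proj(cm,p):
    f=210/np.tan(np.radians(cm["vfov"]/2)); T=np.array(cm["cam_to_world"])
    q=T[:3,:3].T@(np.asarray(p)-T[:3,3]); return np.array([cm["cx"]+f*q[0]/q[2],cm["cy"]+f*q[1]/q[2]])
def meet(a,b):
    (o1,d1),(o2,d2)=a,b
    s=np.linalg.lstsq(np.c_[d1,-d2],o2-o1,rcond=None)[0]; p,q=o1+s[0]*d1,o2+s[1]*d2
    return (p+q)/2,np.linalg.norm(p-q)
E
python3 - <<'E'
import cv2,numpy as np
a=cv2.imread("pics/top0.png");s=cv2.imread("pics/scene0.png")
A=cv2.resize(a[120:270,205:355],(400,400),interpolation=cv2.INTER_CUBIC)
B=cv2.resize(a[165:315,385:485],(267,400),interpolation=cv2.INTER_CUBIC)
cv2.imwrite("pics/c1.png",np.hstack([cv2.resize(a[120:270,205:350],(0,0),fx=3.4,fy=3.4,interpolation=3),cv2.resize(a[165:315,390:475],(0,0),fx=3.4,fy=3.4,interpolation=3)]))
E
```

```text
(no output)
```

View pics/c1.png

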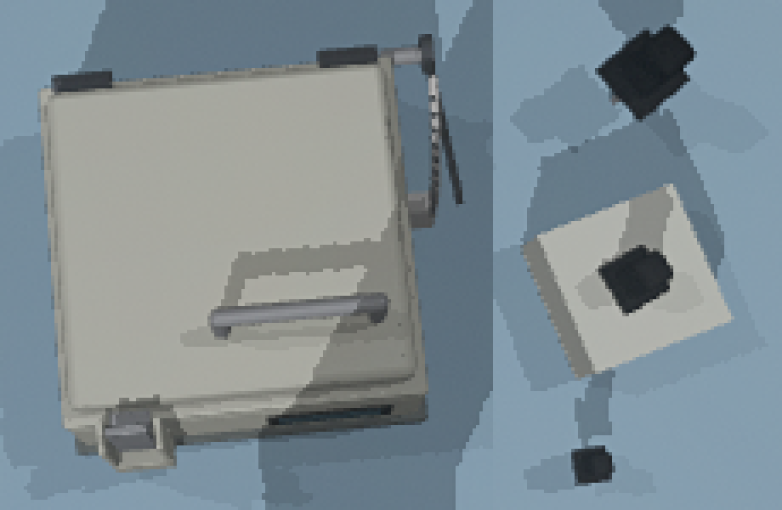

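Left: machine with bar ends at crop (215,318)–(385,303) and catch tab at (130,430). Right: three black levers, and the middle-sized one stands in the white stand, with stand corners at (538,237), (672,184), (732,320), (596,376). That confirms the target.

```bash
python3 - <<'E'
from h import *; from rig import bot
t=bot.camera_model("top"); s=bot.camera_model("scene")
c=[onz(t,390+(x-493)/3.4,165+y/3.4,.066)[:2] for x,y in [(538,237),(672,184),(732,320),(596,376)]]
c=np.array(c);print("stand",c.mean(0),[np.linalg.norm(c[i]-c[i-1]) for i in range(4)],[np.degrees(np.arctan2(*(c[i]-c[i-1])[::-1])) for i in range(4)])
b=np.array([onz(t,205+x/3.4,120+y/3.4,.189) for x,y in [(215,316),(385,302)]])
d=b[0]-b[1];psi=np.arctan2(-d[0],d[1]);print("bar",b,np.linalg.norm(d),np.degrees(psi))
# machine lid edges
for n,(p,q) in dict(left=((55,100),(72,405)),right=((384,68),(410,378)),front=((72,408),(410,380))).items():
    a=onz(t,205+p[0]/3.4,120+p[1]/3.4,.147)-onz(t,205+q[0]/3.4,120+q[1]/3.4,.147);print(n,np.degrees(np.arctan2(a[1],a[0])),np.linalg.norm(a))
M=R.from_euler('z',psi); h=b.mean(0)-M.apply([-.182,-.04,.079]); print("hinge",h)
for n,p in dict(catch=[-.24,.075,.055],bar=[-.182,-.04,.079],pt0=[0,-.144,0]).items():
    w=h+M.apply(p);u=proj(t,w);print(n,w,"topcrop",(u-[205,120])*3.4,"scene",proj(s,w))
print("catch pix",onz(t,205+130/3.4,120+420/3.4,.165))
T=bot.camera_model("wrist");print(T); o=bot.observe();print(R.from_euler('xyz',o['tool_rot']).as_matrix())
E
```

```text
stand [ 0.4751 -0.3166] [np.float64(0.10017715826057391), np.float64(0.09943885609288133), np.float64(0.099306896848983), np.float64(0.10011573502406865)] [np.float64(21.383074977263316), np.float64(-67.7603418578063), np.float64(-158.23601851669622), np.float64(112.73326264016525)]
bar [[ 0.5274  0.0533  0.189 ]
 [ 0.5375 -0.0515  0.189 ]] 0.10530280084218063 5.5153284693984554
left 5.2918291976999825 0.2018470001056564
right 4.925574831570781 0.2060368623271438
front 95.52271495391895 0.21530920666321351
hinge [0.7098 0.0582 0.11  ]
catch [0.4637 0.1098 0.165 ] topcrop [124.2047 422.2626] scene [275.6814 157.588 ]
bar [0.5325 0.0009 0.189 ] topcrop [300.0323 308.9973] scene [269.3017 179.9553]
pt0 [ 0.7236 -0.0851  0.11  ] topcrop [431.8003  54.6374] scene [322.1984 272.7773]
catch pix [0.4652 0.1062 0.165 ]
{'vfov': 71.6919933689282, 'cx': 277.4457113009815, 'cy': 215.7381799612674, 'cam_to_world': array([[ 0.3576, -0.8948, -0.2675,  0.2839],
       [-0.9339, -0.3432, -0.1003, -0.5079],
       [-0.0021,  0.2857, -0.9583,  0.3834],
       [ 0.    ,  0.    ,  0.    ,  1.    ]])}
[[ 0.3577 -0.0005  0.9339]
 [-0.9339  0.002   0.3577]
 [-0.002  -1.      0.0003]]
```

>>> send_rows(
  moves=[
    [-0.27,0,0.825,-1],
    [-0.27,0,0.825,-1],
    [-0.27,0,0.825,-1],
    [-0.27,0,0.825,-1],
    [-0.27,0,0.825,-1],
    [-0.27,0,0.825,-1],
    [-0.27,0,0.825,-1],
    [-0.27,0,0.825,-1],
  ],
)

```text
clock: 0.9
eef_pos: [0.4787, -0.3136, 0.2049]
tool_rot: [-1.569, 0.001, -0.698]
force: [0.8, -0.7, 0.1]
grip_width: 1.003
```

>>> send_rows(
  moves=[
    [0,0,0,-1],
    [0,0,0,-1],
    [0,0,0,-1],
    [0,0,0,-1],
    [0,0,0,-1],
  ],
)

```text
clock: 1.4
eef_pos: [0.4744, -0.3184, 0.2049]
tool_rot: [-1.57, 0.001, -0.206]
force: [1.5, -1.0, 0.5]
grip_width: 1.002
```

>>> send_rows(
  moves=[
    [0,0,0,-1],
    [0,0,0,-1],
    [0,0,0,-1],
    [0,0,0,-1],
    [0,0,0,-1],
  ],
)

```text
clock: 1.9
eef_pos: [0.4746, -0.3183, 0.2051]
tool_rot: [-1.57, 0.001, 0.293]
force: [-0.4, -0.3, -0.8]
grip_width: 0.999
```

```bash
python3 - <<'E'
from h import *; from rig import bot
o=bot.observe(); w=bot.camera_model("wrist"); im=bot.capture("wrist"); cv2.imwrite("pics/w1.png",im[:,:,::-1])
print(o['clock'],o['eef_pos'],o['tool_rot'],o['joint_positions']); np.save("w1.npy",w,allow_pickle=True)
print(proj(w,[.475,-.317,.066]),proj(w,[.475,-.317,.124]))
E
```

```text
1.9 [ 0.4746 -0.3183  0.2051] [-1.5702  0.0005  0.293 ] [-0.7421  0.2001  1.5501 -0.0002  1.3922 -1.0351]
[278.3841 204.3483] [278.4578 219.6146]
```

View pics/w1.png

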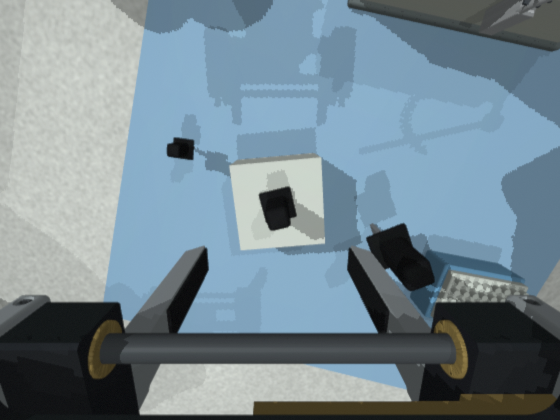

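Wrist view: the stand top spans about (231,165)–(325,250). The lever is at (278,208), yawed some 10–15° from the stand. The large look-alike is at (400,257) and the small one at (180,149).

```bash
python3 - <<'E'
from h import *
w=np.load("w1.npy",allow_pickle=True).item(); im=cv2.imread("pics/w1.png")
g=im.max(2); m=((g<60)*255).astype(np.uint8); m[:170]=0;m[245:]=0;m[:,:240]=0;m[:,315:]=0
cs=cv2.findContours(m,cv2.RETR_EXTERNAL,cv2.CHAIN_APPROX_NONE)[0]; c=max(cs,key=cv2.contourArea)
print(cv2.contourArea(c)); ap=cv2.approxPolyDP(c,2,True)[:,0]; print(ap.tolist())
for p in ap: print(p,"z.072",onz(w,*p,.072)[:2],"z.124",onz(w,*p,.124)[:2])
wh=(((im.min(2)>140)&(im.max(2).astype(int)-im.min(2)<45))*255).astype(np.uint8); wh|=m; wh[:145]=0;wh[:,:222]=0;wh[:,335:]=0;wh[256:]=0
wh=cv2.morphologyEx(wh,cv2.MORPH_CLOSE,np.ones((9,9)))
c2=max(cv2.findContours(wh,0,2)[0],key=cv2.contourArea); print("stand",cv2.approxPolyDP(c2,4,True)[:,0].tolist())
cv2.imwrite("pics/c2.png",cv2.resize(im[150:262,220:340],(0,0),fx=5,fy=5,interpolation=2))
E
```

```text
1035.5
[[288, 187], [260, 194], [266, 221], [271, 229], [287, 226], [289, 218], [295, 215]]
[288 187] z.072 [ 0.4789 -0.2939] z.124 [ 0.4743 -0.2849]
[260 194] z.072 [ 0.4519 -0.3102] z.124 [ 0.4518 -0.2984]
[266 221] z.072 [ 0.4668 -0.3381] z.124 [ 0.4642 -0.3217]
[271 229] z.072 [ 0.4749 -0.3456] z.124 [ 0.4709 -0.3279]
[287 226] z.072 [ 0.4912 -0.3369] z.124 [ 0.4845 -0.3207]
[289 218] z.072 [ 0.4905 -0.3272] z.124 [ 0.484  -0.3126]
[295 215] z.072 [ 0.4959 -0.3219] z.124 [ 0.4885 -0.3082]
stand [[319, 156], [276, 156], [274, 161], [264, 157], [263, 162], [253, 158], [252, 163], [242, 159], [241, 164], [229, 165], [241, 250], [324, 243]]
```

View pics/c2.png

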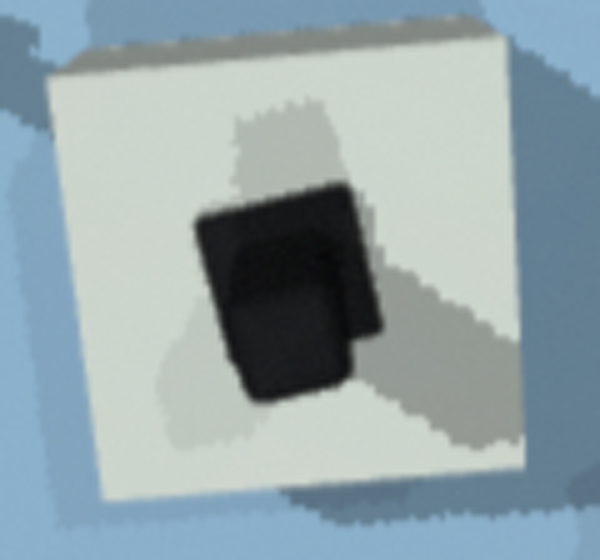

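Lever axes are about 30.5°, centre about (0.473, -0.3155). I'll grasp with the jaws at 30.5°, the fingers half closed on the way down.

>>> send_rows(
  moves=[
    [-0.002,0.1,0.008,-0.48],
    [-0.002,0.1,0.008,-0.48],
    [-0.002,0.1,0.008,-0.48],
    [-0.002,0.2,0.008,-0.48],
    [-0.002,0.25,0.008,-0.48],
    [-0.002,0.31,0.008,-0.48],
    [-0.002,0.31,0.008,-0.48],
    [-0.002,0.31,0.008,-0.48],
  ],
  fingers=0.55,
  force=30,
)

```text
clock: 2.75
eef_pos: [0.4739, -0.3157, 0.0822]
tool_rot: [-1.572, -0.0, 0.533]
force: [-0.0, 0.3, -0.3]
grip_width: 0.552
```

>>> send_rows(
  moves=[
    [0,0,0,0],
    [0,0,0,0],
    [0,0,0,0],
    [0,0,0,0],
    [0,0,0,0],
    [0,0,0,0],
    [0,0,0,0],
    [0,0,0,0],
  ],
  fingers=0,
  force=40,
)

```text
clock: 3.55
eef_pos: [0.4739, -0.3156, 0.0822]
tool_rot: [-1.572, -0.0, 0.535]
force: [-1.1, 1.1, 5.8]
grip_width: 0.232
```

>>> send_rows(
  moves=[
    [0,-0.1,0,0],
    [0,-0.2,0,0],
    [0,-0.3,0,0],
    [0,-0.4,0,0],
    [0,-0.45,0,0],
    [0,-0.45,0,0],
  ],
)

```text
clock: 4.15
eef_pos: [0.4751, -0.3166, 0.265]
tool_rot: [-1.578, -0.002, 0.535]
force: [0.5, -0.1, -0.4]
grip_width: 0.228
```

```bash
python3 - <<'E'
from h import *; from rig import bot
o=bot.observe(); w=bot.camera_model("wrist"); im=bot.capture("wrist"); s=bot.capture("scene"); sc=bot.camera_model("scene")
print(o['clock'],o['eef_pos'],o['tool_rot'],o['force'],o['grip_width'])
np.save("w2.npy",w,allow_pickle=True); cv2.imwrite("pics/w2.png",im[:,:,::-1]); cv2.imwrite("pics/s2.png",s[:,:,::-1])
g=o['eef_pos']+[0,0,.019]; u=proj(sc,g-[0,0,.04]); print("scene lever",u, "wrist tip",proj(w,g-[0,0,.082]))
x,y=[int(k) for k in u]; a=s[y-45:y+45,x-45:x+45,::-1]
cv2.imwrite("pics/c3.png",np.hstack([cv2.resize(a,(400,400),interpolation=2),cv2.resize(im[100:340,180:380,::-1],(333,400),interpolation=2)]))
E
```

```text
4.15 [ 0.4751 -0.3166  0.265 ] [-1.5776 -0.0021  0.535 ] [ 0.5447 -0.0566 -0.3882] 0.22755400359383593
scene lever [114.3041 228.2331] wrist tip [277.7678 226.6093]
```

View pics/c3.png

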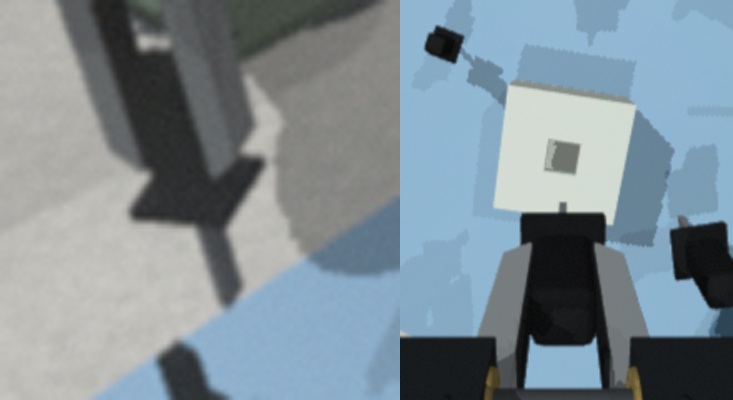

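The blade is visible below the flange and thin along the jaw direction (narrow in the wrist crop at (562,207)), which is what I wanted. Stand hole is at crop (563,156). Now carrying it over to the catch, high up.

>>> send_rows(
  moves=[
    [0.5375,-0.0625,0.92,0.885],
    [0.5375,-0.0625,0.92,0.885],
    [0.5375,-0.0625,0.92,0.885],
    [0.5375,-0.0625,0.92,0.885],
    [0.5375,-0.0625,0.92,0.885],
    [0.5375,-0.0625,0.92,0.885],
    [0.5375,-0.0625,0.92,0.885],
    [0.5375,-0.0625,0.92,0.885],
  ],
)

```text
clock: 5.05
eef_pos: [0.469, 0.0822, 0.2815]
tool_rot: [-1.57, 0.005, 0.092]
force: [1.5, -0.2, -0.2]
grip_width: 0.235
```

>>> send_rows(
  moves=[
    [0,0,0,0],
    [0,0,0,0],
    [0,0,0,0],
  ],
)

```text
clock: 5.35
eef_pos: [0.4702, 0.0794, 0.2827]
tool_rot: [-1.571, 0.004, 0.092]
force: [-0.5, 0.2, -0.8]
grip_width: 0.229
```

```bash
python3 - <<'E'
from h import *; from rig import bot
w2=np.load("w2.npy",allow_pickle=True).item(); print("hole",onz(w2,278,193.6,.066))
o=bot.observe(); w=bot.camera_model("wrist"); im=bot.capture("wrist"); t=bot.capture("top")
print(o['clock'],o['eef_pos'],o['tool_rot'],o['force'],o['grip_width'],o['joint_positions'])
np.save("w3.npy",w,allow_pickle=True); cv2.imwrite("pics/w3.png",im[:,:,::-1])
print("catch",proj(w,[.464,.109,.165]),"tip",proj(w,o['eef_pos']-[0,0,.066]))
cv2.imwrite("pics/c4.png",cv2.resize(im[90:290,150:400,::-1],(0,0),fx=3,fy=3,interpolation=2))
E
```

```text
hole [ 0.4759 -0.3169  0.066 ]
5.35 [0.4702 0.0794 0.2827] [-1.571   0.0037  0.0916] [-0.5141  0.1532 -0.7641] 0.22891359025865682 [-0.0139 -0.0561  1.6638 -0.0006  1.5375 -0.1056]
catch [274.5019 182.1942] tip [277.6436 225.8511]
```

View pics/c4.png

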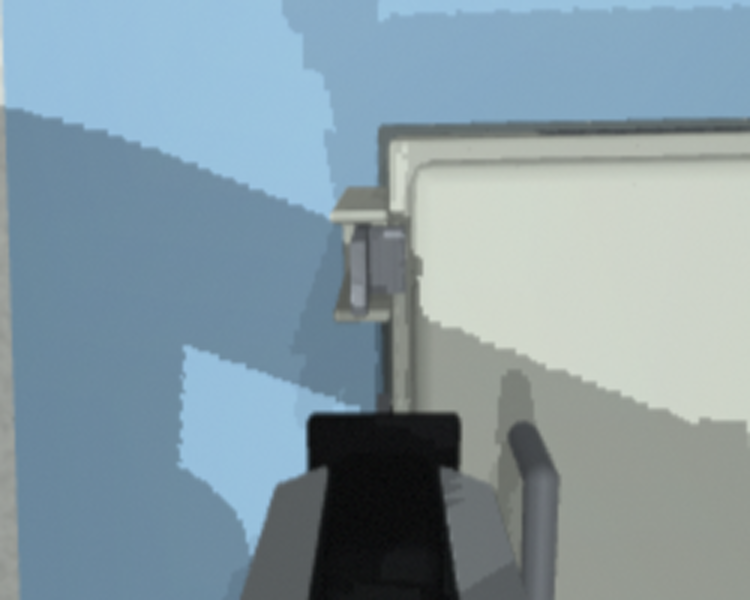

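The tab's top face is the light strip at crop (350–368, 230–310), so its inner edge is at about (368,270). The lip lies at x 372–405, the raised lid starts at x≈412, and the cheeks are at y≈205 and 315.

```bash
python3 - <<'E'
from h import *; from rig import bot
w=np.load("w3.npy",allow_pickle=True).item(); o=bot.observe()
P=lambda x,y,z:onz(w,150+x/3,90+y/3,z)
c=P(368,270,.165); print("catch inner",c,"outer",P(350,270,.165),"lid edge z.147",P(412,270,.147), "cheeks",P(345,217,.165),P(345,315,.165))
psi=.094; M=R.from_euler('z',psi)
print("hinge from catch",c-M.apply([-.24,.075,.055]))
g=c+M.apply([.007,0,0]); d=g-o['eef_pos']; a=o['tool_rot'][2]
print("goal",g,"shift tool x,z",np.array([np.cos(a)*d[0]+np.sin(a)*d[1],-np.sin(a)*d[0]+np.cos(a)*d[1]])/.4)
E
```

```text
catch inner [0.4619 0.1111 0.165 ] outer [0.4558 0.1105 0.165 ] lid edge z.147 [0.4777 0.1095 0.147 ] cheeks [0.4527 0.1283 0.165 ] [0.4553 0.0947 0.165 ]
hinge from catch [0.7079 0.0589 0.11  ]
goal [0.4689 0.1117 0.165 ] shift tool x,z [0.0028 0.0824]
```

>>> send_rows(
  moves=[
    [0.005,0.0,0.082,0],
    [0.005,0.0,0.082,0],
    [0.005,0.05,0.082,0],
    [0.005,0.1,0.082,0],
    [0.005,0.14,0.082,0],
    [0.005,0.14,0.082,0],
    [0.005,0.14,0.082,0],
  ],
)

```text
clock: 6.15
eef_pos: [0.4701, 0.112, 0.2287]
tool_rot: [-1.571, 0.001, 0.091]
force: [0.7, 0.0, -0.2]
grip_width: 0.233
```

```bash
python3 - <<'E'
from h import *; from rig import bot
o=bot.observe(); s=bot.capture("scene"); t=bot.capture("top");sc=bot.camera_model("scene")
print(o['clock'],o['eef_pos'],o['tool_rot'],o['force'],o['ft_torque'],o['grip_width'])
u,v=proj(sc,[.462,.111,.165]).astype(int)
U,V=proj(bot.camera_model("top"),[.462,.111,.165]).astype(int)
cv2.imwrite("pics/c5.png",np.hstack([cv2.resize(s[v-50:v+40,u-45:u+45,::-1],(400,400),interpolation=2),cv2.resize(t[V-45:V+45,U-45:U+45,::-1],(400,400),interpolation=2)]))
E
```

```text
6.15 [0.4701 0.112  0.2287] [-1.571   0.0005  0.0908] [ 0.6643  0.0171 -0.1665] [ 0.0115 -0.0919  0.0143] 0.23314060136277057
```

View pics/c5.png

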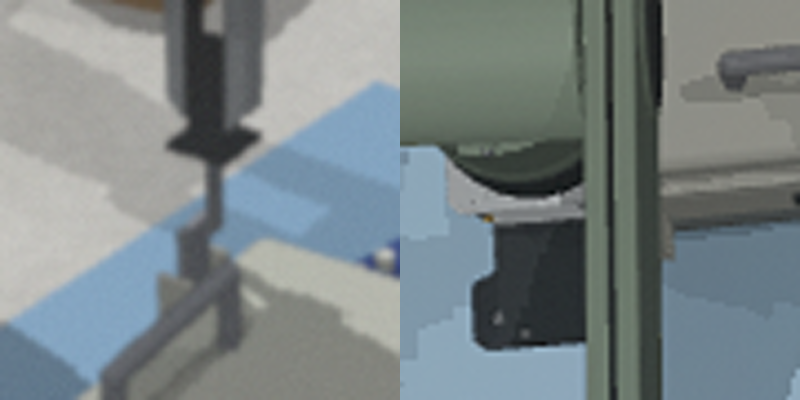

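In the scene crop the blade (212,200) sits right behind the tab (195,250), on the lid side. Next I lower it into the gap.

>>> send_rows(
  moves=[
    [0,0.03,0,0],
    [0,0.06,0,0],
    [0,0.07,0,0],
    [0,0.07,0,0],
  ],
)

```text
clock: 6.65
eef_pos: [0.4689, 0.1131, 0.1992]
tool_rot: [-1.571, 0.003, 0.093]
force: [0.1, 0.6, -1.5]
grip_width: 0.232
```

>>> send_rows(
  moves=[
    [-0.02,0,0,0],
    [-0.04,0,0,0],
    [-0.06,0,0,0],
    [-0.08,0,0,0],
    [-0.095,0,0,0],
    [-0.11,0,0,0],
    [-0.12,0,0,0],
    [-0.12,0,0,0],
  ],
)

```text
clock: 7.45
eef_pos: [0.4212, 0.1087, 0.2009]
tool_rot: [-1.571, 0.001, 0.093]
force: [1.8, -0.1, 1.9]
grip_width: 0.235
```

```bash
python3 - <<'E'
from h import *; from rig import bot
o=bot.observe(); s=bot.capture("scene"); w=bot.capture("wrist")
print(o['clock'],o['eef_pos'],o['tool_rot'],o['force'],o['ft_torque'],o['grip_width'])
u,v=proj(bot.camera_model("scene"),[.462,.111,.165]).astype(int)
cv2.imwrite("pics/c6.png",np.hstack([cv2.resize(s[v-50:v+40,u-55:u+35,::-1],(400,400),interpolation=2),cv2.resize(w[110:310,170:370,::-1],(400,400),interpolation=2)]))
E
```

```text
7.45 [0.4212 0.1087 0.2009] [-1.5708  0.0013  0.0926] [ 1.7891 -0.0626  1.9141] [ 0.0232 -0.4608  0.0123] 0.23538751365930066
```

View pics/c6.png

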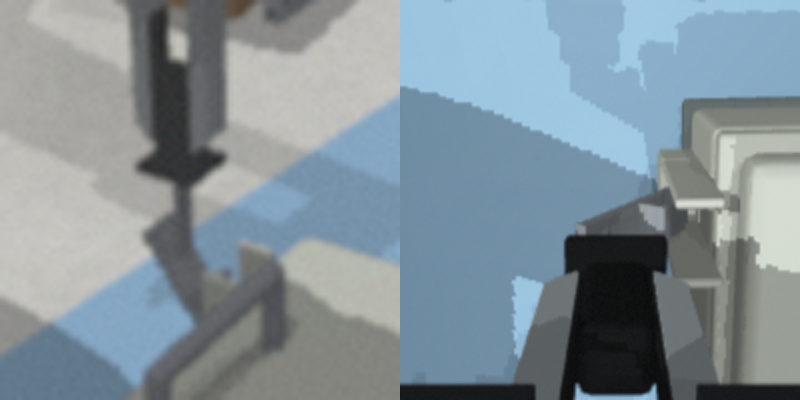

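The catch is tipped well forward: in the scene crop the tab leans from (195,310) up to (165,235). Backing off, lifting and returning to the stand.

>>> send_rows(
  moves=[
    [0.015,0,0,0],
    [0.015,-0.1,0,0],
    [0.015,-0.2,0,0],
    [0.015,-0.25,0,0],
    [0.015,-0.25,0,0],
  ],
)

```text
clock: 8.05
eef_pos: [0.4297, 0.1094, 0.3033]
tool_rot: [-1.571, -0.004, 0.093]
force: [-0.1, -0.5, -1.2]
grip_width: 0.233
```

>>> send_rows(
  moves=[
    [0.02,0,-1,-0.88],
    [0.02,0,-1,-0.88],
    [0.02,0,-1,-0.88],
    [0.02,0,-1,-0.88],
    [0.02,0,-1,-0.88],
    [0.02,0,-1,-0.88],
    [0.02,0,-1,-0.88],
    [0.02,0,-1,-0.88],
  ],
)

```text
clock: 8.85
eef_pos: [0.469, -0.2649, 0.2974]
tool_rot: [-1.565, 0.002, 0.532]
force: [-0.4, 0.0, -1.0]
grip_width: 0.234
```

>>> send_rows(
  moves=[
    [0,0,0,0],
    [0,0,0,0],
  ],
)

```text
clock: 9.05
eef_pos: [0.469, -0.2637, 0.2973]
tool_rot: [-1.564, 0.002, 0.53]
force: [0.7, -0.1, -0.7]
grip_width: 0.233
```

>>> send_rows(
  moves=[
    [-0.053,0,-0.123,0],
    [-0.053,0.1,-0.123,0],
    [-0.053,0.2,-0.123,0],
    [-0.053,0.3,-0.123,0],
    [-0.053,0.36,-0.123,0],
    [-0.053,0.36,-0.123,0],
    [-0.053,0.36,-0.123,0],
  ],
)

```text
clock: 9.75
eef_pos: [0.4771, -0.3152, 0.1564]
tool_rot: [-1.569, 0.0, 0.534]
force: [-0.3, 0.0, 0.3]
grip_width: 0.236
```

```bash
python3 - <<'E'
from h import *; from rig import bot
o=bot.observe(); s=bot.capture("scene"); wm=bot.camera_model("wrist"); w=bot.capture("wrist"); sc=bot.camera_model("scene")
print(o['clock'],o['eef_pos'],o['tool_rot'],o['force'],o['grip_width'])
u,v=proj(sc,[.4755,-.3168,.066]).astype(int); print(u,v,"hole",proj(sc,[.4755,-.3168,.066]),proj(sc,o['eef_pos']-[0,0,.066]),proj(wm,[.4755,-.3168,.066]))
cv2.imwrite("pics/c7.png",np.hstack([cv2.resize(s[v-60:v+40,u-50:u+50,::-1],(400,400),interpolation=2),cv2.resize(w[130:330,180:380,::-1],(400,400),interpolation=2)]))
E
```

```text
9.75 [ 0.4771 -0.3152  0.1564] [-1.5689  0.0003  0.5343] [-0.3131  0.0008  0.2611] 0.23562933864036176
137 302 hole [137.4832 302.2548] [136.0006 293.2588] [275.3987 216.4877]
```

View pics/c7.png

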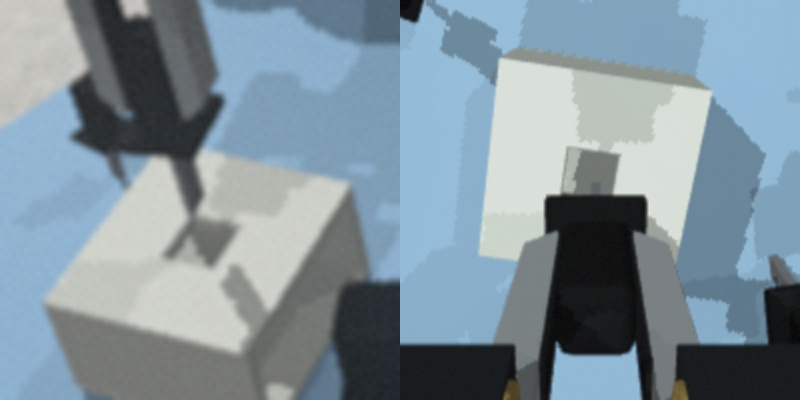

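The tip (193,212) is just above the hole centre (203,243), and in the wrist view it is centred left-right. Lowering.

>>> send_rows(
  moves=[
    [-0.0055,0,-0.002,0],
    [-0.0055,0.04,-0.002,0],
    [-0.0055,0.08,-0.002,0],
    [-0.0055,0.12,-0.002,0],
    [-0.0055,0.15,-0.002,0],
    [-0.0055,0.17,-0.002,0],
    [-0.0055,0.18,-0.002,0],
    [-0.0055,0.18,-0.002,0],
  ],
)

```text
clock: 10.65
eef_pos: [0.4756, -0.3188, 0.0846]
tool_rot: [-1.571, 0.0, 0.532]
force: [-0.7, -0.3, -0.9]
grip_width: 0.234
```

>>> send_rows(
  moves=[
    [0,0.004,0.004,0],
    [0,0.006,0.004,0],
    [0,0.006,0.004,0],
  ],
)

```text
clock: 10.95
eef_pos: [0.475, -0.3175, 0.0826]
tool_rot: [-1.571, -0.0, 0.533]
force: [-0.4, -0.3, -0.3]
grip_width: 0.233
```

>>> send_rows(
  moves=[
    [0,0,0,0],
    [0,0,0,0],
    [0,0,0,0],
    [0,0,0,0],
    [0,0,0,0],
    [0,0,0,0],
  ],
  fingers=0.55,
)

```text
clock: 11.55
eef_pos: [0.4748, -0.3174, 0.0823]
tool_rot: [-1.571, -0.0, 0.532]
force: [-0.6, 0.2, -0.0]
grip_width: 0.55
```

>>> send_rows(
  moves=[
    [0,-0.1,0,0],
    [0,-0.2,0,0],
    [0,-0.3,0,0],
    [0,-0.4,0,0],
    [0,-0.4,0,0],
  ],
)

```text
clock: 12.05
eef_pos: [0.4781, -0.3202, 0.25]
tool_rot: [-1.584, -0.004, 0.533]
force: [1.2, -0.3, 0.6]
grip_width: 0.549
```

```bash
python3 - <<'E'
from h import *; from rig import bot
o=bot.observe(); s=bot.capture("scene"); wm=bot.camera_model("wrist"); w=bot.capture("wrist"); sc=bot.camera_model("scene")
cv2.imwrite("pics/w8.png",w[:,:,::-1]);cv2.imwrite("pics/s8.png",s[:,:,::-1]); np.save("w8.npy",wm,allow_pickle=True)
print(o['clock'],o['eef_pos'],o['tool_rot'],o['force'],o['grip_width'])
p=proj(sc,[.57,0,.15]).astype(int)
# pointer plane: y=-.144 in machine frame; dark strip
cv2.imwrite("pics/c8.png",np.hstack([cv2.resize(s[195:295,245:345,::-1],(400,400),interpolation=2),cv2.resize(w[120:270,200:350,::-1],(400,400),interpolation=2)]))
m=cv2.inRange(w,(0,0,0),(60,60,60)); m[:, :220]=0;m[:,330:]=0;m[250:]=0;m[:150]=0
c=max(cv2.findContours(m,0,1)[0],key=cv2.contourArea); ap=cv2.approxPolyDP(c,2,True)[:,0]
for q in ap: print(q,onz(wm,*map(float,q),.072)[:2],onz(wm,*map(float,q),.124)[:2])
E
```

```text
12.05 [ 0.4781 -0.3202  0.25  ] [-1.5842 -0.0041  0.5327] [ 1.1881 -0.3438  0.5985] 0.5494439997052992
[264 183] [ 0.4533 -0.312 ] [ 0.4504 -0.3025]
[264 208] [ 0.469  -0.3396] [ 0.4638 -0.326 ]
[269 215] [ 0.4791 -0.3444] [ 0.4724 -0.3301]
[284 215] [ 0.4955 -0.3348] [ 0.4864 -0.3219]
[290 208] [ 0.4972 -0.323 ] [ 0.4879 -0.3119]
[290 184] [ 0.4814 -0.2969] [ 0.4744 -0.2896]
```

View pics/c8.png

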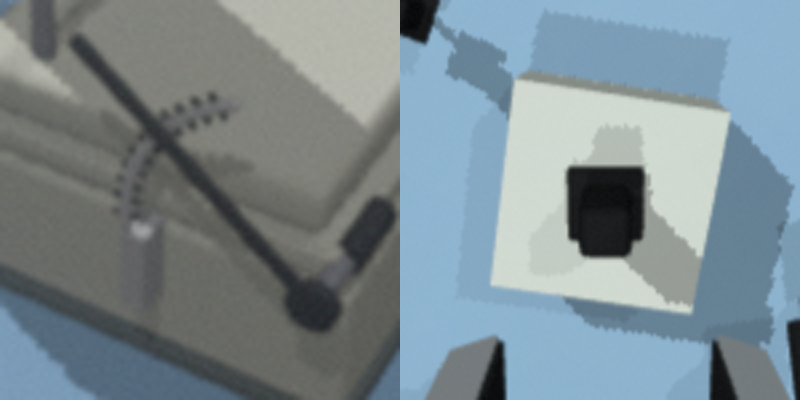

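Lever is back, upright and centred (about (0.475, -0.3175)). The pointer runs from hub crop (312,303) to tip (78,42). Next: compute its angle.

```bash
python3 - <<'E'
from h import *; from rig import bot
sc=bot.camera_model("scene"); psi=.094; M=R.from_euler('z',psi); h=np.array([.7088,.0585,.11])
im=cv2.imread("pics/s8.png"); 
# refine strip centreline: dark pixels near picked line
a=np.array([264.5,205.5]);b=np.array([323,270.75]); n=np.array([-(b-a)[1],(b-a)[0]])/np.linalg.norm(b-a)
pts=[]
for k in np.linspace(.08,.85,40):
    c=a+k*(b-a); off=np.linspace(-4,4,33); v=cv2.remap(im.max(2).astype(np.float32),*[(c[i]+off*n[i]).astype(np.float32)[None] for i in (0,1)],cv2.INTER_LINEAR)[0]
    w=np.clip(90-v,0,None); 
    if w.sum()>0: pts.append(c+n*(w*off).sum()/w.sum())
vx,vy,x0,y0=cv2.fitLine(np.array(pts,np.float32),cv2.DIST_HUBER,0,.01,.01).ravel(); d=np.array([vx,vy]);x=np.array([x0,y0])
f=lambda p:x+d*((p-x)@d)
def onplane(p,off):
    o,r=ray(sc,*p); nn=M.apply([0,1,0]); q=h+nn*off; t=((q-o)@nn)/(r@nn); return M.inv().apply(o+t*r-h)
for off in (-.140,-.144,-.148):
    A,B=onplane(f(a),off),onplane(f(b),off); v=A-B; print(off,A,B,"len",np.linalg.norm(v),"ang",np.arctan2(v[2],-v[0]), "ang from hinge",np.arctan2(A[2],-A[0]))
# bar targets
r=np.array([-.182,0,.079])
for th in (0,.5,.55,.6,.65,.7):
    p=np.array([r[0]*np.cos(th)+r[2]*np.sin(th),-.04,-r[0]*np.sin(th)+r[2]*np.cos(th)]); print(th,h+M.apply(p),p)
E
```

```text
-0.14 [-0.1262 -0.14    0.0992] [-0.0001 -0.14   -0.0002] len 0.16057503880134172 ang 0.6674071323474836 ang from hinge 0.6662810385017022
-0.144 [-0.1234 -0.144   0.103 ] [ 0.0017 -0.144   0.0044] len 0.1592951121602301 ang 0.6674071323474842 ang from hinge 0.6953416634833649
-0.148 [-0.1206 -0.148   0.1067] [ 0.0035 -0.148   0.0089] len 0.15801518551911858 ang 0.6674071323474834 ang from hinge 0.7243088035021252
0 [0.5314 0.0016 0.189 ] [-0.182 -0.04   0.079]
0.5 [0.5912 0.0072 0.2666] [-0.1218 -0.04    0.1566]
0.55 [0.5992 0.008  0.2725] [-0.1139 -0.04    0.1625]
0.6 [0.6074 0.0088 0.278 ] [-0.1056 -0.04    0.168 ]
0.65 [0.6159 0.0096 0.283 ] [-0.0971 -0.04    0.173 ]
0.7 [0.6246 0.0104 0.2877] [-0.0883 -0.04    0.1777]
```

Pointer angle ≈ 0.667 rad. Moving above the bar.

>>> send_rows(
  moves=[
    [0.523,-0.05,0.625,0.877],
    [0.523,-0.05,0.625,0.877],
    [0.523,-0.05,0.625,0.877],
    [0.523,-0.05,0.625,0.877],
    [0.523,-0.05,0.625,0.877],
    [0.523,-0.05,0.625,0.877],
    [0.523,-0.05,0.625,0.877],
    [0.523,-0.05,0.625,0.877],
  ],
)

```text
clock: 12.95
eef_pos: [0.5271, 0.0085, 0.2601]
tool_rot: [-1.568, 0.004, 0.1]
force: [0.8, -0.4, 0.0]
grip_width: 0.548
```

>>> send_rows(
  moves=[
    [0,0,0,0],
    [0,0,0,0],
  ],
)

```text
clock: 13.15
eef_pos: [0.5273, 0.0034, 0.2607]
tool_rot: [-1.571, 0.003, 0.093]
force: [0.4, 0.4, 0.0]
grip_width: 0.55
```

```bash
python3 - <<'E'
from h import *; from rig import bot
o=bot.observe(); wm=bot.camera_model("wrist"); w=bot.capture("wrist"); cv2.imwrite("pics/w9.png",w[:,:,::-1])
print(o['clock'],o['eef_pos'],o['tool_rot'],o['force'],o['grip_width'])
print("pred bar ends",[proj(wm,np.array([.5314,.0016,.189])+R.from_euler('z',.094).apply([0,k,0])) for k in (-.05,0,.05)])
E
```

```text
13.15 [0.5273 0.0034 0.2607] [-1.5707  0.0029  0.093 ] [0.4212 0.4495 0.0207] 0.5503186522468673
pred bar ends [array([281.7307, 275.6181]), array([281.8981, 226.1237]), array([282.0845, 170.9917])]
```

View pics/w9.png

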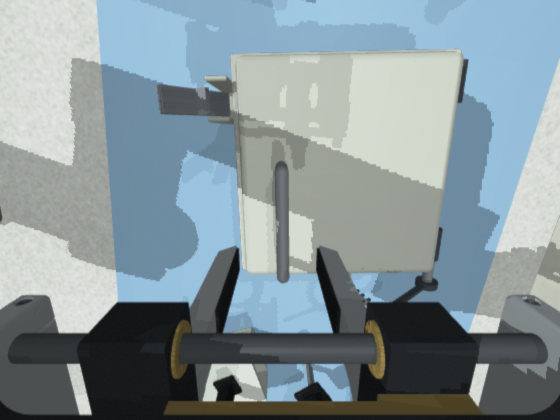

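The bar is at (282,222) between the fingers, as predicted, and the catch is clearly tipped at (190,98). Descending and gripping.

>>> send_rows(
  moves=[
    [0.01,0.05,-0.005,0],
    [0.01,0.1,-0.005,0],
    [0.01,0.15,-0.005,0],
    [0.01,0.2,-0.005,0],
    [0.01,0.227,-0.005,0],
    [0.01,0.227,-0.005,0],
  ],
)

```text
clock: 13.8
eef_pos: [0.5307, 0.0017, 0.1694]
tool_rot: [-1.57, 0.004, 0.092]
force: [-1.0, -0.4, -0.2]
grip_width: 0.551
```

>>> send_rows(
  moves=[
    [0,0,0,0],
    [0,0,0,0],
    [0,0,0,0],
    [0,0,0,0],
    [0,0,0,0],
    [0,0,0,0],
    [0,0,0,0],
    [0,0,0,0],
  ],
  fingers=0,
  force=40,
)

```text
clock: 14.6
eef_pos: [0.5313, 0.0025, 0.1717]
tool_rot: [-1.571, 0.002, 0.094]
force: [-5.3, -0.9, 5.3]
grip_width: 0.115
```

>>> send_rows(
  moves=[
    [0.0105,-0.0225,0,0],
    [0.022,-0.0445,0,0],
    [0.0345,-0.066,0,0],
    [0.048,-0.0865,0,0],
    [0.063,-0.1065,0,0],
    [0.079,-0.126,0,0],
    [0.079,-0.126,0,0],
  ],
)

```text
clock: 15.3
eef_pos: [0.561, 0.0059, 0.222]
tool_rot: [-1.57, 0.008, 0.094]
force: [-11.1, -0.5, -0.8]
grip_width: 0.113
```

```bash
cat > lid.py <<'E'
from h import *; from rig import bot
o=bot.observe(); psi=.094; M=R.from_euler('z',psi); h=np.array([.7088,.0585,.11])
p=M.inv().apply(o['eef_pos']+[0,0,.019]-h); th=np.arctan2(p[2],-p[0])-np.arctan2(.079,.182)
print(o['clock'],o['eef_pos'],o['force'],o['grip_width'],"bar est",p,"r",np.hypot(p[0],p[2]),"(.1984) lid est",th)
E
python3 lid.py
```

```text
15.3 [0.561  0.0059 0.222 ] [-11.1452  -0.5323  -0.798 ] 0.11287246004729887 bar est [-0.1521 -0.0385  0.131 ] r 0.20067788008505355 (.1984) lid est 0.3014646832838571
```

>>> send_rows(
  moves=[
    [0.0145,-0.0205,0,0],
    [0.031,-0.038,0,0],
    [0.0495,-0.0545,0,0],
    [0.0685,-0.0705,0,0],
    [0.0885,-0.0855,0,0],
    [0.109,-0.099,0,0],
    [0.1375,-0.116,0,0],
    [0.1375,-0.116,0,0],
  ],
)

```text
clock: 16.1
eef_pos: [0.617, 0.012, 0.2704]
tool_rot: [-1.568, 0.005, 0.095]
force: [-13.1, 1.0, 5.6]
grip_width: 0.113
```

>>> send_rows(
  moves=[
    [0,0,0,0],
    [0,0,0,0],
    [0,0,0,0],
  ],
)

```text
clock: 16.4
eef_pos: [0.6157, 0.0119, 0.2698]
tool_rot: [-1.569, 0.007, 0.095]
force: [-12.4, 1.1, 5.7]
grip_width: 0.117
```

```bash
python3 lid.py; python3 - <<'E'
from h import *; from rig import bot
s=bot.capture("scene"); t=bot.capture("top"); cv2.imwrite("pics/s10.png",s[:,:,::-1]); cv2.imwrite("pics/t10.png",t[:,:,::-1])
s0=cv2.imread("pics/s8.png"); s=s[:,:,::-1]
# stand region unchanged? pointer strip unchanged?
print("stand diff",np.abs(s[270:350,95:185].astype(int)-s0[270:350,95:185]).mean())
sc=bot.camera_model("scene"); h=np.array([.7088,.0585,.11]); M=R.from_euler('z',.094)
# expected right-edge line of lid top (y=-.105,z=.037) at angles
for th in (.55,.667,.8):
    P=[]
    for x in (-.2,-.05):
        q=np.array([x*np.cos(th)+.037*np.sin(th),-.105,-x*np.sin(th)+.037*np.cos(th)]); P.append(proj(sc,h+M.apply(q)))
    print(th,P)
g=cv2.GaussianBlur(cv2.cvtColor(s,cv2.COLOR_BGR2GRAY),(3,3),0)
L=cv2.createLineSegmentDetector().detect(g[130:290,200:390].copy())[0][:,0]+[200,130,200,130]
for l in L:
    if np.hypot(l[2]-l[0],l[3]-l[1])>25: print(l.round(1),np.degrees(np.arctan2(l[3]-l[1],l[2]-l[0])).round(1))
E
```

```text
16.4 [0.6157 0.0119 0.2698] [-12.4408   1.0708   5.6996] 0.11655837853559006 bar est [-0.097  -0.0377  0.1788] r 0.203402432607897 (.1984) lid est 0.6640218056523381
stand diff 5.273796296296296
0.55 [array([263.1605, 175.6637]), array([322.2119, 232.1434])]
0.667 [array([270.7181, 170.681 ]), array([325.6593, 232.512 ])]
0.8 [array([280.8049, 166.3266]), array([329.7187, 233.4042])]
[315.6 265.6 281.4 228.6] -132.7
[376.2 200.3 373.2 229.6] 95.7
[298.9 241.2 318.9 263.7] 48.5
[262.4 156.  295.1 129.7] -38.8
[354.3 221.8 375.8 192.9] -53.3
[265.3 203.4 282.1 222.9] 49.3
[332.8 253.3 353.3 222. ] -56.8
[220.3 172.4 258.3 199.1] 35.1
[258.4 200.9 232.5 225. ] 137.1
[374.5 235.7 340.2 288.6] 123.0
[262.5 195.  243.  174.5] -133.6
[231.4 228.  271.3 245.2] 23.3
[230.9 213.7 207.5 226.7] 150.9
[278.  171.8 297.2 153.4] -43.7
[303.3 157.1 283.6 176. ] 136.2
[237.5 257.1 307.9 288.7] 24.2
[332.2 135.3 357.1 161.7] 46.7
[294.1 288.8 251.7 269.7] -155.7
[334.1 131.4 388.5 149.6] 18.5
[200.4 199.  227.7 181.2] -33.2
[250.4 156.  222.8 135.7] -143.7
[345.5 251.8 369.  217.9] -55.2
[335.  288.6 371.1 233.4] -56.9
[292.  214.3 266.1 186.4] -132.9
[287.2 196.5 314.  224.7] 46.4
[259.4 166.9 284.6 194.1] 47.2
```

```bash
python3 - <<'E'
from h import *; from rig import bot
sc=bot.camera_model("scene"); h=np.array([.7088,.0585,.11]); M=R.from_euler('z',.094); nn=M.apply([0,1,0])
def op(p,off):
    o,r=ray(sc,*p); q=h+nn*off; return M.inv().apply(o+r*(((q-o)@nn)/(r@nn))-h)
for l in [(259.4,166.9,284.6,194.1),(287.2,196.5,314,224.7),(259.4,166.9,314,224.7),(266.1,186.4,292,214.3),(281.4,228.6,315.6,265.6),(265.3,203.4,282.1,222.9),(265.3,203.4,318.9,263.7)]:
    for off in (-.105,-.112,-.144):
        A,B=op(l[:2],off),op(l[2:],off); v=A-B; print(l,off,A,B,"ang",round(np.arctan2(v[2],-v[0]),3))
E
```

```text
(259.4, 166.9, 284.6, 194.1) -0.105 [-0.159  -0.105   0.1525] [-0.1045 -0.105   0.1121] ang 0.638
(259.4, 166.9, 284.6, 194.1) -0.112 [-0.154  -0.112   0.1579] [-0.1002 -0.112   0.1181] ang 0.638
(259.4, 166.9, 284.6, 194.1) -0.144 [-0.1312 -0.144   0.1828] [-0.0807 -0.144   0.1454] ang 0.638
(287.2, 196.5, 314, 224.7) -0.105 [-0.0989 -0.105   0.1089] [-0.0409 -0.105   0.0675] ang 0.619
(287.2, 196.5, 314, 224.7) -0.112 [-0.0947 -0.112   0.1149] [-0.0374 -0.112   0.0741] ang 0.619
(287.2, 196.5, 314, 224.7) -0.144 [-0.0755 -0.144   0.1423] [-0.0217 -0.144   0.104 ] ang 0.619
(259.4, 166.9, 314, 224.7) -0.105 [-0.159  -0.105   0.1525] [-0.0409 -0.105   0.0675] ang 0.624
(259.4, 166.9, 314, 224.7) -0.112 [-0.154  -0.112   0.1579] [-0.0374 -0.112   0.0741] ang 0.624
(259.4, 166.9, 314, 224.7) -0.144 [-0.1312 -0.144   0.1828] [-0.0217 -0.144   0.104 ] ang 0.624
(266.1, 186.4, 292, 214.3) -0.105 [-0.1452 -0.105   0.1142] [-0.0879 -0.105   0.0718] ang 0.637
(266.1, 186.4, 292, 214.3) -0.112 [-0.1404 -0.112   0.1201] [-0.0838 -0.112   0.0783] ang 0.637
(266.1, 186.4, 292, 214.3) -0.144 [-0.
[... 239 characters left out ...]
256] ang 0.641
(281.4, 228.6, 315.6, 265.6) -0.144 [-0.0869 -0.144   0.0654] [-0.0131 -0.144   0.0103] ang 0.641
(265.3, 203.4, 282.1, 222.9) -0.105 [-0.148  -0.105   0.0731] [-0.1097 -0.105   0.0412] ang 0.694
(265.3, 203.4, 282.1, 222.9) -0.112 [-0.1432 -0.112   0.0796] [-0.1053 -0.112   0.0481] ang 0.694
(265.3, 203.4, 282.1, 222.9) -0.144 [-0.121  -0.144   0.1092] [-0.0854 -0.144   0.0795] ang 0.694
(265.3, 203.4, 318.9, 263.7) -0.105 [-0.148  -0.105   0.0731] [-0.0249 -0.105  -0.0245] ang 0.671
(265.3, 203.4, 318.9, 263.7) -0.112 [-0.1432 -0.112   0.0796] [-0.0217 -0.112  -0.0168] ang 0.671
(265.3, 203.4, 318.9, 263.7) -0.144 [-0.121  -0.144   0.1092] [-0.0069 -0.144   0.0186] ang 0.671
```

The lid edge measures about 0.63 rad and the pointer about 0.667, so a small raise along the arc is needed.

>>> send_rows(
  moves=[
    [0.007,-0.004,0,0],
    [0.013,-0.008,0,0],
    [0.013,-0.008,0,0],
    [0.013,-0.008,0,0],
    [0.013,-0.008,0,0],
    [0.013,-0.008,0,0],
  ],
)

```text
clock: 17.1
eef_pos: [0.6209, 0.0124, 0.2727]
tool_rot: [-1.568, 0.007, 0.095]
force: [-13.0, 0.1, 5.3]
grip_width: 0.117
```

```bash
python3 lid.py; python3 - <<'E'
from h import *; from rig import bot
s=bot.capture("scene")[:,:,::-1]; t=bot.capture("top")[:,:,::-1]; cv2.imwrite("pics/s11.png",s)
sc=bot.camera_model("scene"); h=np.array([.7088,.0585,.11]); M=R.from_euler('z',.094); nn=M.apply([0,1,0])
def op(p,off):
    o,r=ray(sc,*p); q=h+nn*off; return M.inv().apply(o+r*(((q-o)@nn)/(r@nn))-h)
g=cv2.GaussianBlur(cv2.cvtColor(s,cv2.COLOR_BGR2GRAY),(3,3),0)
L=cv2.createLineSegmentDetector().detect(g[130:290,200:390].copy())[0][:,0]+[200,130,200,130]
for l in L:
    a=np.degrees(np.arctan2(l[3]-l[1],l[2]-l[0]))%180
    if np.hypot(l[2]-l[0],l[3]-l[1])>18 and 40<a<58:
        if l[0]>l[2]: l=l[[2,3,0,1]]
        A,B=op(l[:2],-.112),op(l[2:],-.112);v=A-B; print(l.round(1),"ang",round(np.arctan2(v[2],-v[0]),3))
# lever blob in stand, scene, before/after
for im in (cv2.imread("pics/s8.png"),s):
    m=cv2.inRange(im,(0,0,0),(50,50,50))[265:315,115:155]; k=cv2.moments(m,True); print("lever blob",k['m00'],115+k['m10']/k['m00'],265+k['m01']/k['m00'])
o=bot.observe();print(o['clock'],o['qd'])
E
```

```text
17.1 [0.6209 0.0124 0.2727] [-13.0451   0.1052   5.2549] 0.11681669319036922 bar est [-0.0919 -0.0376  0.1817] r 0.2035979431051944 (.1984) lid est 0.6931901978451063
[281.4 228.6 316.2 266.2] ang 0.642
[284.9 225.  318.9 263.7] ang 0.679
[265.3 203.4 282.1 222.9] ang 0.7
[330.3 128.9 343.1 144.7] ang 0.713
[245.4 173.3 264.4 194.4] ang 0.659
[343.5 145.1 358.8 162.5] ang 0.665
[357.9 163.4 380.4 187.1] ang 0.62
[288.5 195.3 314.7 224.1] ang 0.652
[275.6 194.4 294.5 215.5] ang 0.664
lever blob 207.0 135.88888888888889 298.5507246376811
lever blob 190.0 135.73157894736843 299.38947368421054
17.2 [-0.001  -0.0002 -0.0003 -0.0016  0.0006 -0.0009]
```

```bash
python3 -c "
from rig import bot
print(bot.sign_off())"
```

```text
the job is handed in; nothing more can be done
None
```

The job is handed in at about 17 s of the 72 s allowed, with the gripper still holding the lid half open. No verdict came back, so what follows rests on my own checks.

- **Catch:** I took the middle-sized lever from its stand, lowered its blade behind the catch and levered it forward. I estimate about 0.6 rad from the blade's travel. The pictures show it clearly tipped, but I did not measure the angle directly.
- **Lever:** It is back upright in its stand and released, about 1 mm from the hole centre. The last scene picture shows it in the same place (within 1 pixel).
- **Lid:** I gripped it by the bar and raised it along its arc, and the arm is at rest.
    - **Angles:** The lid edges in the last picture give 0.65–0.66 rad, and the pointer about 0.667 rad (individual edges 0.64–0.70).
    - **Disagreement:** The estimate from the gripper position is higher, at 0.69. The bar seems to have slipped about 5 mm in the fingers. Both estimates are inside the 0.08 rad tolerance.
    - **Force:** The tool feels about 14 N, more than the 5–10 N stated for the lid. Most of the rest pushes outward from the hinge, because the grip sits slightly off the bar's arc.
- **Not measured:** I did not check the tube rack, tip box and bottle at the end, but none of the moves went near them.

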